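Free the pawl and wind the mounting press down

TASK

Lower the bench press onto the specimen mount and leave it snug: ease the crank forward (clockwise from above) a touch so that the pawl's toe comes out from under its tooth, swing the pawl right up clear of the ratchet wheel, then wind the crank backward (counter-clockwise) until you feel the platen bear firmly on the mount. Never force the pawl against the wheel, do not crush the brittle mount, leave the pawl up, let go, and leave the other things on the bench where they are.

Things in the scene. Friction and masses are not known exactly. Their poses are not given: they have to be found in the camera images.
- base: Fixed frame of the press, white and grey. Origin on the table under the ratchet wheel's axis; x away from the crank's working side, y towards the pawl's pivot post, z up. Base plate 170 x 470 mm, 15 mm thick, y +130 to -340 mm. A column (70 x 50 mm, 250 mm high) stands at y -305 mm; its head reaches over the ram at x 0, y -225 mm.
- wheel_centre (a point): Point on the vertical axis of the ratchet wheel, at the top face of its disc (65 mm above the table). The disc is 124 mm across with ten upright hooked teeth, 17 mm high, on a 52 mm radius; hub and crank arm end 99 mm above the table.
- crank_knob (a point): Middle of the black upright crank knob (22 mm across, 48 mm high, spins freely on its pin; this point is 123 mm above the table and the crank arm's top is 28 mm below it), 80 mm from the wheel's axis. At wheel_axle 0 the crank points 145 degrees counter-clockwise from the base's x axis. It moves in a level circle about wheel_centre.
- wheel_axle (a joint): Angle of ratchet wheel and crank, rad; 0 at the start; positive is counter-clockwise from above (backward, lowers the ram 20 mm per rad). The lowered pawl stops positive turning. About -0.08 brings the tooth's lip off the pawl's toe; beyond about -0.18 the next tooth begins to lift the nose; stop at -0.5. Stiff (2 to 5 N at the knob); stays where it is left.
- pawl_hinge (a joint): Angle of the pawl, rad; 0 down in the teeth, growing as it is lifted, stop at 1.3; it counts as well clear of the teeth above 0.6. The pivot is stiff, so the pawl stays at any angle where it is left (about 1 N at the ball). At the start its toe is hooked 4 mm under the lip of a tooth and cannot be lifted.
- pawl_ball (a point): Centre of the black ball (22 mm across, it swivels freely about the base's x) on a short upright stem on the free end of the pawl, the place to lift it by; 123 mm above the table when down. From pawl_pivot it lies 95 mm along the base's -y and 50 mm up, and it swings in an upright arc about pawl_pivot, up and then towards +y of the base.
- pawl_pivot (a point): Point on the level pivot axis of the pawl, in the middle of the pawl's width, 73 mm above the table; the axis lies along the base's x.
- pawl: The dark steel pawl, an arm 100 mm long and 9 mm wide lying over the wheel's rim; origin at pawl_pivot. The wheel and the pawl must not be pressed on one another with more than 25 N.
- wheel: The steel ratchet wheel with its crank; origin at wheel_centre, turns with wheel_axle.
- ram: Steel platen of the ram, a disc 60 mm across, 12 mm thick, that comes down as the wheel is turned backward; origin at the centre of its underside, 130 mm above the table at wheel_axle 0. More than 40 N on it crushes the mount below. 1 N more at the knob presses it down with 4 N more; after letting go the stiff gear keeps up to about 17 N of that.
- anvil_axis (a point): Point on the base plate below the ram. Over it an amber resin mount, 32 mm across, stands on an anvil set to another height each time (not measured): the platen meets it at 1.1 to 1.8 rad of wheel_axle. Bearing firmly means at least 3 N left after letting go; stopping at 3 to 6 N more at the moving knob than free winding takes is right.
- tin: small aluminium tin, 40 mm across, 22 mm high, standing on the press's base plate; origin at the centre of its underside; not to be moved
- petri: closed clear dish, 90 mm across, 16 mm high; origin at the centre of its underside; not to be moved
- tweezers: steel tweezers lying flat, 110 mm long; origin at the centre of its underside; not to be moved
- dropper: amber dropper bottle, 36 mm across, 75 mm high; origin at the centre of its underside; not to be moved
- beaker: small glass beaker, 64 mm across, 75 mm high; origin at the centre of its underside; not to be moved
- slidebox: grey slide box, 50 x 85 x 32 mm; origin at the centre of its underside; not to be moved
- jar: small glass jar, 52 mm across, 60 mm high; origin at the centre of its underside; not to be moved

How it is judged:
On the way, in this order (a step that is already met when the one before it is completed fails the run):
1. the wheel is eased forward, off the pawl's toe (value of joint wheel_axle below -0.05 rad), for 0.1 s.
2. the pawl is swung up clear of the teeth (value of joint pawl_hinge above 0.6 rad), for 0.2 s.
3. the wheel is wound backward with the pawl up (value of joint wheel_axle above 0.5 rad and value of joint pawl_hinge above 0.6 rad), for 0.1 s.
At the end, for the whole second after the job is handed in: The platen rests on the mount with 3 to 40 N and the wheel at more than 0.9 rad, all at rest; the pawl stays lifted by more than 0.6 rad (contact force between ram and anything else between 3 and 40 N and value of joint wheel_axle above 0.9 rad and value of joint pawl_hinge above 0.6 rad and linear speed of ram below 0.005 m/s and angular speed of wheel below 0.05 rad/s); the robot touches nothing.
It fails at once if the pawl and the wheel are forced against each other (over 25 N) (contact force between pawl and wheel above 25 N).
It fails at once if the mount is crushed: over 40 N on the platen (contact force between ram and anything else above 40 N).
It fails at once if a bystander is moved by more than 30 mm (distance of any of tin, petri, tweezers, dropper, beaker, slidebox, jar from where it was at the start of the episode above 0.03 m).
It also fails if it takes over 66 s, if anything falls off the work surface, if the arm or the gripper's body presses on something with over 40 N, if the wrist force passes 120 N, or if a joint passes its speed limit or range.

ROBOT

A 6-joint arm with a two-finger parallel gripper is mounted at the origin on the work surface. World frame = base frame: x ahead of the robot, y to its left, z up, the work surface at z = 0. Lengths are in m, angles in rad, forces in N, time in s.
With the tool pointing down it reaches from about 0.225 to 0.875 m from the base axis. Payload 3.4 kg.
Tool frame: the origin (TCP) lies between the finger pads; the fingertips stand 19 mm ahead of it and the grasp point (between the pads) is the TCP (manip.tip_reach is the distance from the TCP to the fingertips, in m); z points along the fingers, x is the direction in which the jaws open and shut, and the axes are right-handed (so a half turn about z gives the same grasp; the last joint's range is limited). The gripper opens to 85 mm and grips with 20 to 120 N. Pads are 22 mm wide; open, the fingers measure 114 mm over their backs; the gripper's body (76 mm by 85 mm) begins 54 mm behind the grasp point. The pads swing forward as they close: fully open they stand 13 mm farther back than shut.
Start: joints at [-1.339, 0.276, 1.505, -0, 1.361, -0.121], TCP at [0.199, -0.54, 0.25] pointing down, gripper open.
Joint ranges: [-2.89, 2.89], [-0.75, 2.08], [0.22, 2.7], [-1.18, 4.32], [0.11, 2.71], [-2.7, 2.7]. Speed limits (rad/s): [2.57, 2.57, 3.14, 3.14, 3.14, 3.14].

INTERFACE

Orientations are given as a unit quaternion [w, x, y, z].
In Python, from rig import manip gives the robot as it stands.
- The arm moves only by the tool send_rows, never from a script. Its arguments are lists of equal length, an entry for each row: "delta_pos": the shift along the tool's x, y, z normalised to -1 to 1, where 1 is 40 cm, a list of three; "angular": the turn, a rotation vector about the tool's x, y, z normalised to -1 to 1, where 1 is 0.08 rad, a list of three. A call has 1 to 5 rows; each row shifts and turns the commanded pose from where the row before left it, along the tool's axes as they then stand; what a row does not reach is not made up. A row lasts 1/12 s, in which the tool goes at most 41.7 mm and 7.16 degrees, less where a joint would pass 70% of its speed; a pose out of reach is approached as far as the arm can. A call with a number of a shift or a turn outside -1 to 1 is refused whole. A call with a gripper value outside its range is refused whole. "hand" is the finger opening in mm, from 0 to 85.4, set as the call begins (left out, the last holds). The fingers move at their own pace and stop on an object; "squeeze" is the grip in N (left out, the last holds). Time passes only in rows, so rows that do not move let the fingers close. It gives the time, the measured TCP pose, the force and the opening at its end, in the units of the state.
- manip.get_state(): the state, without advancing time (a new reading comes with each control period).
- manip.get_image(name): name is "scene" or "top" or "wrist"; returns the picture (384x512x3 uint8, blue, green, red); there is no depth.
- manip.calibration(name): a dict with "fx", "fy", "cx", "cy" (pixels), "camera_from_world" (4x4, takes a point from world to camera coordinates). Camera axes: x right, y up, looking along -z (the intrinsics and any distortion apply to the point x, -y, -z); pixel columns grow to the right and rows downward; lengths in m; the calibration is good to about 2 mm. A picture is of the moment at which its call begins: read the wrist's pose just before it. calibration takes no time and is no camera call; for the wrist camera it gives the pose at the moment of the call.
- manip.sign_off(): hands the job in, once; it reports no verdict.
The state is a dict: "clock": time; "qpos": joint angles; "qd": joint speeds; "effort": joint torques, N m; "position": TCP position; "ee_rot": TCP orientation; "contact_force": force on the tool from outside, world axes, zero at the start; "moment": the same for the moment, N m; "width": finger opening in m.
Only numpy, scipy, OpenCV 4.12 (cv2) and the standard library are available. Lean on these libraries where they do the work, as an engineer would, in place of code of your own. Each camera call takes 0.05 s, during which the arm holds its last target.

## Working session

There is one attempt and no reset: what is moved stays moved. The work goes in short steps, Python scripts to look and compute and a tool call to move; the robot and the scene stay as the last step left them, time stands still between calls to the robot, and variables do not carry over. Pictures are saved under pics/ and viewed, and the job is handed in when it is done.

Besides the shell and the picture viewer there is one more tool, called as name(argument=value, ...) on one line, values as JSON. send_rows: Moves the arm, as the interface text tells. Scaled input: -1 to 1 covers 40 cm each way for a shift and 0.08 rad each way for a turn. Its arguments: {"type":"object","properties":{"delta_pos":{"type":"array","items":{"type":"array","items":{"type":"number"}}},"angular":{"type":"array","items":{"type":"array","items":{"type":"number"}}},"hand":{"type":"number"},"squeeze":{"type":"number"}},"required":["delta_pos","angular"]}

```bash
ls; mkdir -p pics; python3 - <<'E'
from rig import manip
import cv2
print(manip.get_state())
for n in ["scene","top","wrist"]:
    im=manip.get_image(n); cv2.imwrite(f"pics/{n}0.png",im)
    c=manip.calibration(n); print(n,c)
E
```

```text
pics
{'clock': 0.0, 'qpos': array([-1.33901877e+00,  2.76616168e-01,  1.50617316e+00, -6.44000425e-06,
        1.36068067e+00, -1.21008519e-01]), 'qd': array([ 0.00082512, -0.00116231, -0.00211762, -0.00039304, -0.00093389,
        0.00152873]), 'effort': array([-1.11510613e-03, -4.16771650e+01, -2.45802498e+01, -1.31832603e-04,
        1.11771884e-02, -4.86384948e-06]), 'position': array([ 0.19854178, -0.53909713,  0.24941165]), 'ee_rot': array([-6.23635384e-04,  8.20217568e-01, -5.72050924e-01, -7.01565711e-04]), 'contact_force': array([ 0.33864836,  0.16961392, -0.58956491]), 'moment': array([ 0.04330388,  0.00824734, -0.00052605]), 'width': 0.08551663045384846}
scene {'fx': 402.92823952372476, 'fy': 402.92823952372476, 'cx': 255.28302699184073, 'cy': 191.9684095007199, 'camera_from_world': array([[ 8.10092942e-01,  5.86300925e-01,  8.06710774e-04,
        -5.37240016e-01],
       [-4.90627498e-01,  6.77146231e-01,  5.48413749e-01,
         1.54828538e-01],
       [ 3.20989228e-01, -4.44661902e-01,  8.36206738e-01,
        -1.09552161e+00],
       [ 0.00000000e+00,  0.00000000e+00,  0.00000000e+00,
         1.00000000e+00]])}
top {'fx': 402.4107285207301, 'fy': 402.4107285207301, 'cx': 256.7262845689481, 'cy': 192.3345405644852, 'camera_from_world': array([[ 0.00829626, -0.99973243,  0.02159248,  0.10085513],
       [ 0.99890115,  0.00928156,  0.04593854, -0.57312554],
       [-0.04612666,  0.02118764,  0.99871088, -1.1357526 ],
       [ 0.        ,  0.        ,  0.        ,  1.        ]])}
wrist {'fx': 292.9847084244297, 'fy': 292.9847084244297, 'cx': 256.9147397924312, 'cy': 192.8661045125434, 'camera_from_world': array([[ 0.34569507, -0.93834559, -0.00157043, -0.57437968],
       [ 0.89404454,  0.32988141, -0.30308845,  0.0391889 ],
       [ 0.28491977,  0.10337215,  0.95296113, -0.37986597],
       [ 0.        ,  0.        ,  0.        ,  1.        ]])}
```

View pics/scene0.png

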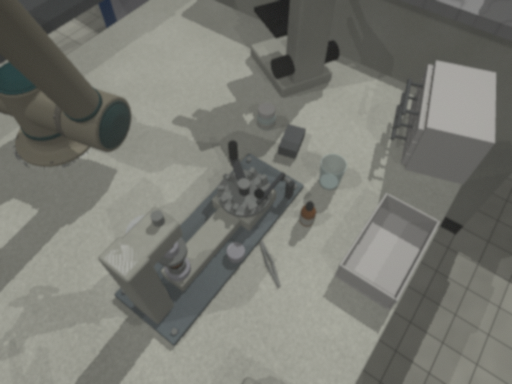

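View pics/top0.png

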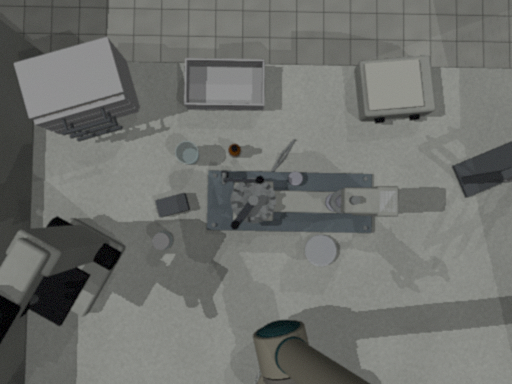

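```bash
python3 - <<'E'
import cv2
a=cv2.imread("pics/top0.png")[160:245,195:410]; cv2.imwrite("pics/top0z.png",cv2.convertScaleAbs(cv2.resize(a,None,fx=3.7,fy=3.7,interpolation=cv2.INTER_CUBIC),alpha=1.5))
a=cv2.imread("pics/scene0.png")[130:345,90:310]; cv2.imwrite("pics/scene0z.png",cv2.convertScaleAbs(cv2.resize(a,None,fx=2.7,fy=2.7,interpolation=cv2.INTER_CUBIC),alpha=1.5))
E
```

```text
(no output)
```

View pics/top0z.png

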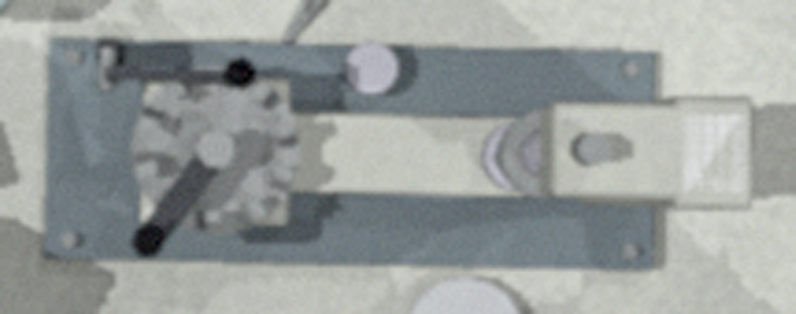

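View pics/scene0z.png

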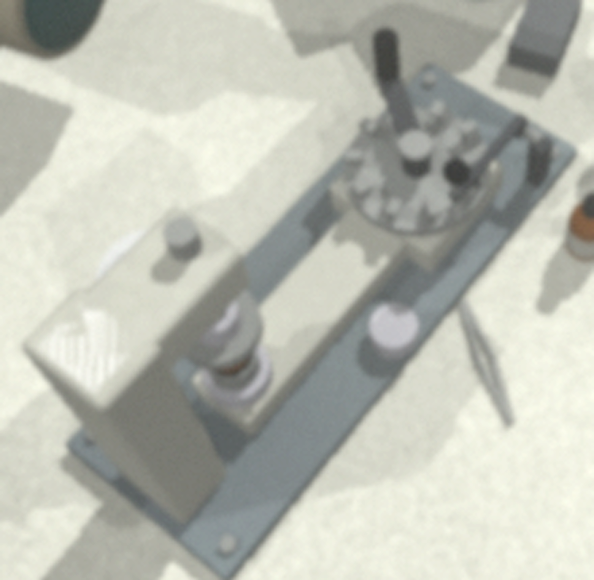

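View pics/wrist0.png

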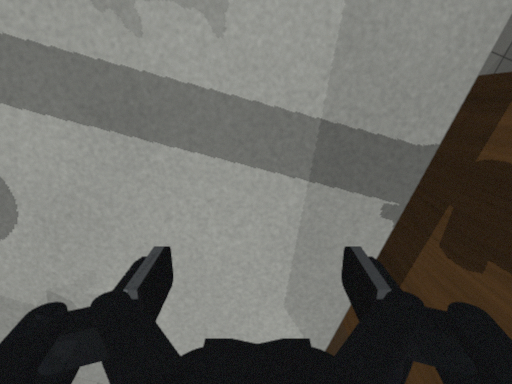

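```bash
cat > h.py <<'E'
import numpy as np, cv2
from rig import manip
def ray(n,uv,c=None):
    c=c or manip.calibration(n); M=c["camera_from_world"]; R=M[:3,:3]; t=M[:3,3]
    d=np.array([(uv[0]-c["cx"])/c["fx"],-(uv[1]-c["cy"])/c["fy"],-1.]); return -R.T@t, R.T@d
def onz(n,uv,z,c=None):
    o,d=ray(n,uv,c); return o+d*(z-o[2])/d[2]
def proj(n,p,c=None):
    c=c or manip.calibration(n); M=c["camera_from_world"]; q=M[:3,:3]@p+M[:3,3]
    return np.array([c["cx"]+c["fx"]*q[0]/-q[2], c["cy"]-c["fy"]*q[1]/-q[2]])
E
python3 - <<'E'
from h import *
z=lambda p,o,s:(np.array(p)+.5)/s-.5+np.array(o)
T=lambda *p:z(p,(195,160),3.7); S=lambda *p:z(p,(90,130),2.7)
C=[onz("top",T(*p),.015) for p in [(50,38),(45,258),(655,50),(660,268)]]
b=[(.085,.13),(-.085,.13),(.085,-.34),(-.085,-.34)]
A=np.array(C)[:,:2];B=np.array(b)
ac,bc=A.mean(0),B.mean(0)
H=(B-bc).T@(A-ac); U,s,V=np.linalg.svd(H); R=(U@V).T
o=ac-R@bc; print("o",o,"yaw",np.arctan2(R[1,0],R[0,0])); print(A-(B@R.T+o))
print("scene corners",[onz("scene",S(*p),.015) for p in [(574,150),(430,64),(228,578),(70,445)]], [R@np.array(q)+o for q in b])
print("hub top",onz("top",T(215,150),.099),"scene",onz("scene",S(414,143),.099))
print("ball",onz("top",T(239,72),.123),onz("scene",S(457,171),.123))
print("knobtop",onz("top",T(148,240),.147),onz("scene",S(386,38),.147))
a=np.radians(145)
print("pred knob",R@(.08*np.array([np.cos(a),np.sin(a)]))+o)
E
```

```text
o [0.54898842 0.11525064] yaw -0.007602124679713477
[[-0.00030058  0.00011305]
 [ 0.00105146  0.00029755]
 [-0.00115135  0.00196532]
 [ 0.00040047 -0.00237592]]
scene corners [array([0.63106794, 0.24079364, 0.015     ]), array([0.46613843, 0.24427875, 0.015     ]), array([ 0.62847099, -0.22102651,  0.015     ]), array([ 0.46378362, -0.21916912,  0.015     ])] [array([0.63497423, 0.2446007 ]), array([0.46497915, 0.24589305]), array([ 0.63140127, -0.22538571]), array([ 0.46140618, -0.22409337])]
hub top [0.54743613 0.11805422 0.099     ] scene [0.54525329 0.11662445 0.099     ]
ball [0.60135643 0.10206677 0.123     ] [0.59859112 0.10218927 0.123     ]
knobtop [0.48482968 0.16342281 0.147     ] [0.48509625 0.16074278 0.147     ]
pred knob [0.48380698 0.1616336 ]
```

send_rows(delta_pos=[[-0.07, -0.063, 0], [-0.07, -0.063, 0], [-0.07, -0.063, 0], [-0.07, -0.063, 0], [-0.07, -0.063, 0]], angular=[[0, 0, 0], [0, 0, 0], [0, 0, 0], [0, 0, 0], [0, 0, 0]], hand=50, squeeze=40)

```text
clock: 0.57
position: [0.2687, -0.3629, 0.2499]
ee_rot: [-0.0, 0.82, -0.572, -0.0]
contact_force: [0.3, -1.1, -0.4]
width: 0.05
```

send_rows(delta_pos=[[-0.07, -0.063, 0], [-0.07, -0.063, 0], [-0.07, -0.063, 0], [-0.07, -0.063, 0], [-0.07, -0.063, 0]], angular=[[0, 0, 0], [0, 0, 0], [0, 0, 0], [0, 0, 0], [0, 0, 0]])

```text
clock: 0.98
position: [0.3384, -0.1879, 0.2503]
ee_rot: [-0.0, 0.82, -0.572, 0.0]
contact_force: [1.3, 0.3, -0.3]
width: 0.0501
```

send_rows(delta_pos=[[-0.07, -0.063, 0], [-0.07, -0.063, 0], [-0.07, -0.063, 0], [-0.07, -0.063, 0], [-0.07, -0.063, 0]], angular=[[0, 0, 0], [0, 0, 0], [0, 0, 0], [0, 0, 0], [0, 0, 0]])

```text
clock: 1.4
position: [0.4083, -0.013, 0.2503]
ee_rot: [0.0, 0.82, -0.572, 0.0]
contact_force: [0.0, -0.8, 0.6]
width: 0.0504
```

send_rows(delta_pos=[[-0.07, -0.063, 0], [-0.07, -0.063, 0], [-0.07, -0.063, 0], [-0.07, -0.063, 0], [-0.07, -0.063, 0]], angular=[[0, 0, -1], [0, 0, -1], [0, 0, -1], [0, 0, -1], [0, 0, -1]])

```text
clock: 1.82
position: [0.4495, 0.1697, 0.25]
ee_rot: [0.0, 0.918, -0.396, 0.0]
contact_force: [1.4, 0.0, -0.1]
width: 0.05
```

send_rows(delta_pos=[[0, 0, 0], [0, 0, 0], [0, 0, 0], [0, 0, 0], [0, 0, 0]], angular=[[0, 0, -1], [0, 0, -1], [0, 0, -1], [0, 0, -1], [0, 0, -1]])

```text
clock: 2.23
position: [0.4488, 0.168, 0.2499]
ee_rot: [0.0, 0.979, -0.205, -0.0]
contact_force: [-0.2, -0.7, -0.8]
width: 0.0498
```

send_rows(delta_pos=[[0, 0, 0], [0, 0, 0], [0, 0, 0], [0, 0, 0], [0, 0, 0]], angular=[[0, 0, -1], [0, 0, -1], [0, 0, -1], [0, 0, -1], [0, 0, -1]])

```text
clock: 2.65
position: [0.4488, 0.1677, 0.25]
ee_rot: [0.0, 1.0, -0.007, -0.0]
contact_force: [0.8, 1.0, 0.6]
width: 0.05
```

send_rows(delta_pos=[[0, 0, 0], [0, 0, 0], [0, 0, 0], [0, 0, 0], [0, 0, 0]], angular=[[0, 0, -1], [0, 0, -1], [0, 0, -1], [0, 0, -1], [0, 0, -1]])

```text
clock: 3.07
position: [0.4489, 0.1677, 0.25]
ee_rot: [0.0, 0.981, 0.192, -0.0]
contact_force: [0.3, -0.2, -0.5]
width: 0.0499
```

send_rows(delta_pos=[[0, 0, 0], [0, 0, 0], [0, 0, 0], [0, 0, 0], [0, 0, 0]], angular=[[0, 0, -1], [0, 0, -1], [0, 0, -1], [0, 0, -1], [0, 0, -1]])

```text
clock: 3.48
position: [0.4489, 0.1677, 0.25]
ee_rot: [-0.0, 0.924, 0.383, -0.0]
contact_force: [-0.4, -0.0, -0.7]
width: 0.0498
```

send_rows(delta_pos=[[0, 0, 0], [0, 0, 0], [0, 0, 0]], angular=[[0, 0, -1], [0, 0, -1], [0, 0, 0]])

```text
clock: 3.73
position: [0.4489, 0.1677, 0.25]
ee_rot: [-0.0, 0.891, 0.454, -0.0]
contact_force: [0.2, 0.1, -0.0]
width: 0.0502
```

```bash
python3 - <<'E'
from h import *
c=manip.calibration("wrist"); im=manip.get_image("wrist"); cv2.imwrite("pics/w1.png",cv2.convertScaleAbs(im,alpha=1.4))
import pickle; pickle.dump(c,open("w1.pkl","wb"))
for p in [(.4845,.162,.147),(.600,.102,.123),(.548,.116,.099)]: print(proj("wrist",np.array(p),c))
E
```

```text
[275.92923771 235.04492075]
[290.31157819 335.63653986]
[271.85335419 281.33195105]
```

View pics/w1.png

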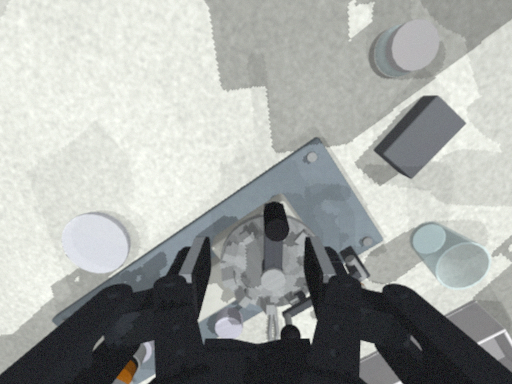

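```bash
python3 - <<'E'
from h import *
import pickle; c=pickle.load(open("w1.pkl","rb"))
for z in (.099,.123,.147): print(proj("wrist",np.array((.4845,.162,z)),c))
im=cv2.imread("pics/w1.png")[190:350,190:390]; cv2.imwrite("pics/w1z.png",cv2.resize(im,None,fx=3.8,fy=3.7,interpolation=cv2.INTER_CUBIC))
E
```

```text
[273.02011471 214.07791315]
[274.35215712 223.6783815 ]
[275.92923771 235.04492075]
```

View pics/w1z.png

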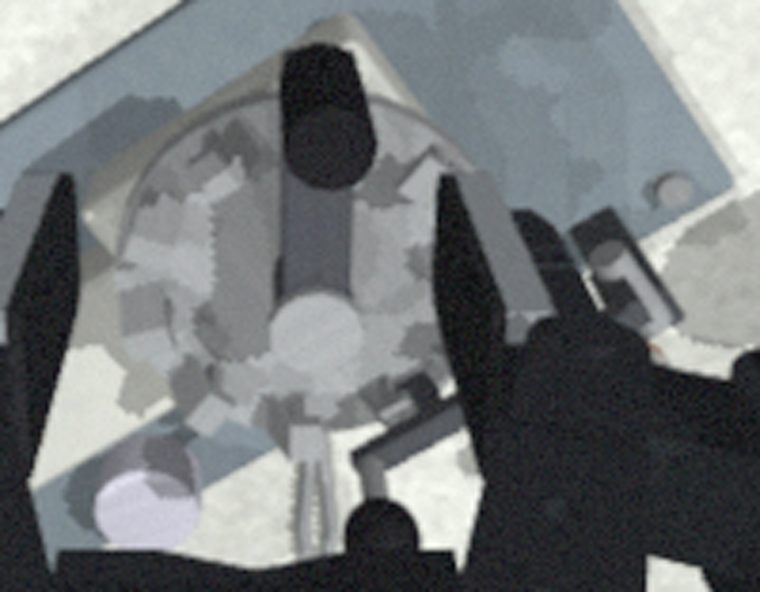

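```bash
python3 - <<'E'
from h import *
import pickle; c=pickle.load(open("w1.pkl","rb"))
print("knob",onz("wrist",(277.2,229.),.147,c)); print("hub",onz("wrist",(273.,279.6),.099,c)); print("ball",onz("wrist",(290,334.6),.123,c))
o,d=ray("wrist",(250,190),c); print(o)
E
```

```text
knob [0.48052867 0.1660675  0.147     ]
hub [0.54694665 0.11825728 0.099     ]
ball [0.59867776 0.10249365 0.123     ]
[0.38671764 0.21322245 0.37336084]
```

send_rows(delta_pos=[[0.0265, 0.0364, 0], [0.0265, 0.0364, 0], [0, 0, 0.09], [0, 0, 0.09], [0, 0, 0]], angular=[[0, 0, 0], [0, 0, 0], [0, 0, 0], [0, 0, 0], [0, 0, 0]])

```text
clock: 4.2
position: [0.4805, 0.1667, 0.1722]
ee_rot: [-0.002, 0.892, 0.453, -0.007]
contact_force: [-0.9, -0.4, 0.2]
width: 0.05
```

send_rows(delta_pos=[[0, 0, 0.045], [0, 0, 0.045], [0, 0, 0.045], [0, 0, 0]], angular=[[0, 0, 0], [0, 0, 0], [0, 0, 0], [0, 0, 0]])

```text
clock: 4.53
position: [0.4834, 0.1674, 0.1227]
ee_rot: [-0.001, 0.891, 0.453, -0.003]
contact_force: [-1.0, -0.2, 0.2]
width: 0.0498
```

send_rows(delta_pos=[[0, 0, 0], [0, 0, 0], [0, 0, 0], [0, 0, 0], [0, 0, 0]], angular=[[0, 0, 0], [0, 0, 0], [0, 0, 0], [0, 0, 0], [0, 0, 0]], hand=10, squeeze=25)

```text
clock: 4.95
position: [0.4856, 0.1674, 0.126]
ee_rot: [0.001, 0.891, 0.454, 0.001]
contact_force: [-3.3, -2.6, 6.9]
width: 0.0208
```

send_rows(delta_pos=[[0.003, 0, 0], [0.003, 0, 0], [0.004, 0, 0], [0, 0, 0], [0, 0, 0]], angular=[[0, 0, 0], [0, 0, 0], [0, 0, 0], [0, 0, 0], [0, 0, 0]])

```text
clock: 5.37
position: [0.4883, 0.1707, 0.126]
ee_rot: [0.001, 0.891, 0.454, 0.001]
contact_force: [-1.7, -2.8, 6.0]
width: 0.021
```

```bash
python3 - <<'E'
from h import *
s=manip.get_state(); print(s["position"],s["contact_force"],s["moment"],s["width"])
p=s["position"][:2]-[.5472,.117]; print(np.degrees(np.arctan2(p[1],p[0])),np.hypot(*p))
im=manip.get_image("wrist"); cv2.imwrite("pics/w2.png",cv2.convertScaleAbs(im,alpha=1.4))
im=manip.get_image("top"); cv2.imwrite("pics/t2.png",cv2.resize(cv2.convertScaleAbs(im,alpha=1.4)[140:260,180:400],None,fx=3.6,fy=3.6))
E
```

```text
[0.48832781 0.17074299 0.12595904] [-1.6975893  -2.82269809  6.01549527] [-0.53161101  0.25914042  0.02166843] 0.02097045723524684
137.607809264626 0.07971351027034565
```

View pics/w2.png

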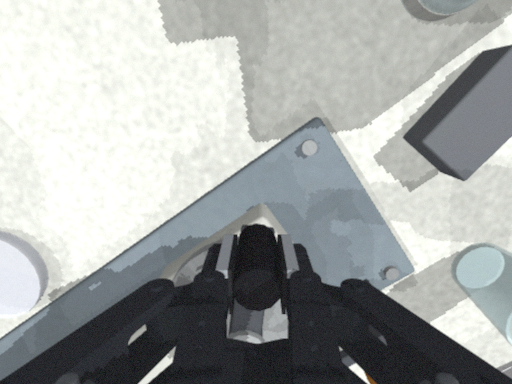

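View pics/t2.png

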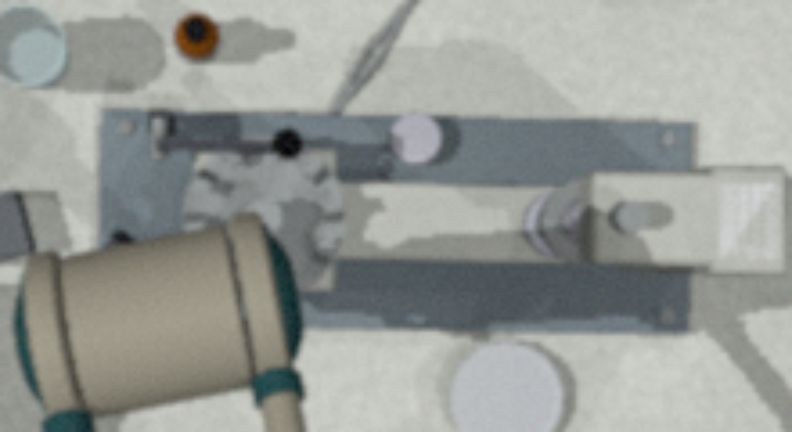

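send_rows(delta_pos=[[0, 0, 0], [0, 0, 0], [0, 0, -0.05], [0, 0, -0.08], [0, 0, -0.07]], angular=[[0, 0, 0], [0, 0, 0], [0, 0, 0], [0, 0, 0], [0, 0, 0]], hand=50)

```text
clock: 5.88
position: [0.4874, 0.1713, 0.2051]
ee_rot: [-0.0, 0.891, 0.454, -0.0]
contact_force: [1.3, 0.4, 0.2]
width: 0.05
```

send_rows(delta_pos=[[0.0063, 0.0814, 0], [0.0063, 0.0814, 0], [0.0063, 0.0814, 0], [0.0063, 0.0814, 0], [0, 0, 0]], angular=[[0, 0, 0], [0, 0, 0], [0, 0, 0], [0, 0, 0], [0, 0, 1]])

```text
clock: 6.3
position: [0.6048, 0.0995, 0.2042]
ee_rot: [0.002, 0.909, 0.416, 0.003]
contact_force: [0.2, 1.1, 0.0]
width: 0.0503
```

send_rows(delta_pos=[[0, 0, 0], [0, 0, 0], [0, 0, 0], [0, 0, 0], [0, 0, 0]], angular=[[0, 0, 1], [0, 0, 1], [0, 0, 1], [0, 0, 1], [0, 0, 1]])

```text
clock: 6.72
position: [0.5991, 0.1029, 0.2043]
ee_rot: [-0.0, 0.974, 0.227, 0.0]
contact_force: [-0.3, 0.2, -0.5]
width: 0.0502
```

send_rows(delta_pos=[[0, 0, 0], [0, 0, 0], [0, 0, 0], [0, 0, 0], [0, 0, 0]], angular=[[0, 0, 1], [0, 0, 1], [0, 0, 1], [0, 0, 1], [0, 0, 1]])

```text
clock: 7.13
position: [0.5991, 0.1029, 0.2043]
ee_rot: [-0.0, 1.0, 0.029, 0.0]
contact_force: [-0.2, 0.4, -0.1]
width: 0.0501
```

send_rows(delta_pos=[[0, 0, 0], [0, 0, 0]], angular=[[0, 0, 0.87], [0, 0, 0]])

```text
clock: 7.3
position: [0.599, 0.1029, 0.2043]
ee_rot: [-0.0, 1.0, -0.004, 0.0]
contact_force: [-0.2, 0.2, 0.7]
width: 0.0499
```

```bash
python3 - <<'E'
from h import *
c=manip.calibration("wrist"); s=manip.get_state(); print(s["position"],s["ee_rot"],s["contact_force"])
im=manip.get_image("wrist"); cv2.imwrite("pics/w3.png",cv2.convertScaleAbs(im,alpha=1.4))
im=manip.get_image("scene"); cv2.imwrite("pics/s3.png",cv2.resize(cv2.convertScaleAbs(im,alpha=1.4)[100:260,160:360],None,fx=3.6,fy=3.6))
import pickle; pickle.dump(c,open("w3.pkl","wb"))
for p in [(.4883,.1707,.147),(.5995,.1023,.123),(.5472,.117,.099)]: print(proj("wrist",np.array(p),c))
E
```

```text
[0.59901399 0.10291814 0.2042786 ] [-2.95591003e-04  9.99990357e-01 -4.37278278e-03  2.77149711e-04] [-0.19510007  0.23352186  0.72263359]
[ 70.39959793 118.47247928]
[257.06611308 209.61544815]
[192.31407703 182.57002837]
```

View pics/w3.png

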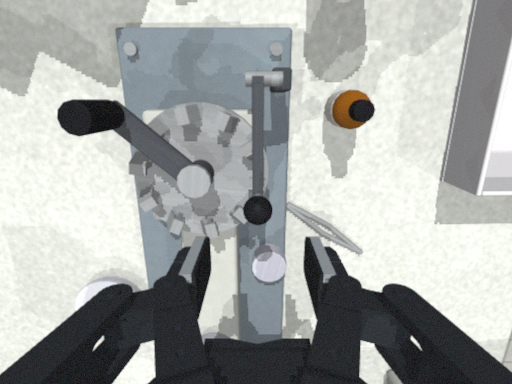

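View pics/s3.png

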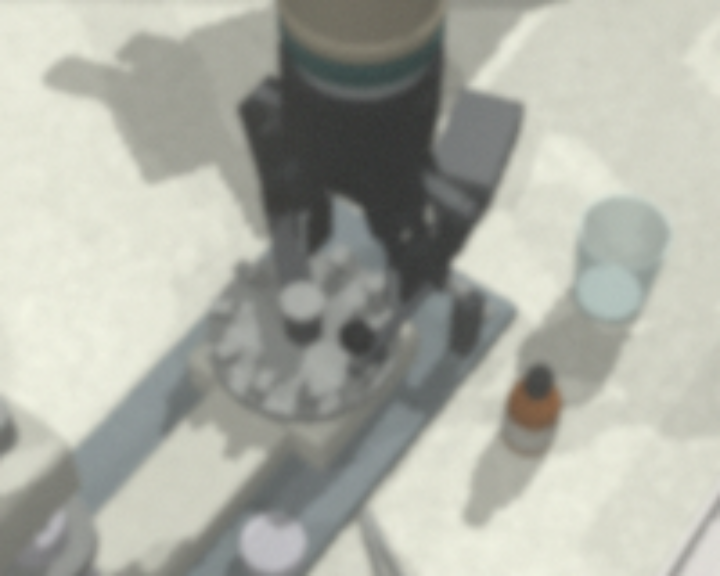

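```bash
python3 - <<'E'
from h import *
import pickle; c=pickle.load(open("w3.pkl","rb"))
im=cv2.imread("pics/w3.png"); cv2.imwrite("pics/w3z.png",cv2.resize(im[60:250,40:300],None,fx=3,fy=3))
m=(im.max(2)<45).astype(np.uint8)
n,l,st,ce=cv2.connectedComponentsWithStats(m)
for i in range(1,n):
    if 100<st[i,4]<4000: print(st[i],ce[i])
for u in [(76,117),(78,117),(80,117)]:
    k=onz("wrist",u,.147,c)[:2]; h=onz("wrist",(194.5,180.5),.099,c)[:2]; d=k-h; print(k,h,np.hypot(*d),np.degrees(np.arctan2(d[1],d[0])))
print(onz("wrist",(257.5,210),.123,c))
E
```

```text
[  58  101   66   34 1626] [ 91.96924969 116.03444034]
[349 100  25  22 318] [360.48113208 110.46226415]
[244 197  28  27 466] [257.33261803 209.89270386]
[ 153  238   57   85 1033] [195.65730881 283.00096805]
[305 238  37  80 888] [314.92117117 278.39301802]
[ 370  291  111   93 3133] [420.37152889 353.22853495]
[  37  292  105   92 3423] [ 95.2088811  352.60093485]
[ 150  339  214   45 2449] [253.24173132 366.06451613]
[0.49181982 0.17152456] [0.54909655 0.11871901] 0.07790410260658201 137.32588177931598
[0.49301549 0.17151432] [0.54909655 0.11871901] 0.07702227109188338 136.72858759791438
[0.49421115 0.17150408] [0.54909655 0.11871901] 0.07614900386496866 136.11752670963924
[0.59982138 0.10199047 0.123     ]
```

View pics/w3z.png

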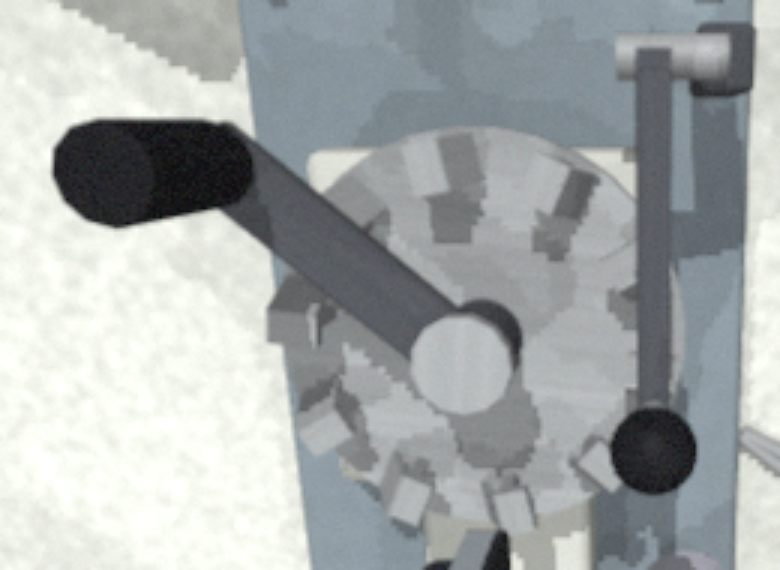

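send_rows(delta_pos=[[0.002, 0.002, 0.05], [0, 0, 0.05], [0, 0, 0.05], [0, 0, 0.05], [0, 0, 0]], angular=[[0, 0, 0], [0, 0, 0], [0, 0, 0], [0, 0, 0], [0, 0, 0]], hand=40)

```text
clock: 7.82
position: [0.5968, 0.1016, 0.1204]
ee_rot: [0.0, 1.0, -0.003, -0.004]
contact_force: [-1.4, 0.8, 0.2]
width: 0.0404
```

send_rows(delta_pos=[[0, 0, 0], [0, 0, 0], [0, 0, 0], [0, 0, 0], [0, 0, 0]], angular=[[0, 0, 0], [0, 0, 0], [0, 0, 0], [0, 0, 0], [0, 0, 0]], hand=10, squeeze=30)

```text
clock: 8.23
position: [0.5996, 0.102, 0.1252]
ee_rot: [-0.0, 1.0, -0.004, 0.0]
contact_force: [-1.9, 0.7, 0.7]
width: 0.0199
```

```bash
python3 - <<'E'
from h import *
s=manip.get_state(); print(s["position"],s["contact_force"],s["moment"],s["width"])
im=manip.get_image("wrist"); cv2.imwrite("pics/w4.png",cv2.convertScaleAbs(im,alpha=1.4))
E
```

```text
[0.5996241  0.10198994 0.12524976] [-1.85203765  0.66877569  0.65868569] [ 0.1246947   0.25990345 -0.00469958] 0.019932672241232997
```

View pics/w4.png

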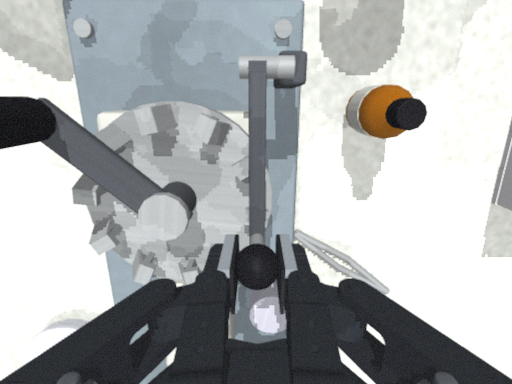

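```bash
python3 -c "
import numpy as np
f=lambda t:np.array([-.095*np.cos(t)+.05*np.sin(t),.05*np.cos(t)+.095*np.sin(t)])
for i in range(15):
  d=f(.08*i+.08)-f(.08*i); print(round(.08*i+.08,2),-d/.4, f(.08*i+.08)+[.197,.073])
"
```

```text
0.08 [-0.01074893 -0.01857995] [0.10629957 0.13043198]
0.16 [-0.01219936 -0.01766153] [0.11117932 0.13749659]
0.24 [-0.01357176 -0.01663014] [0.11660802 0.14414865]
0.32 [-0.01485735 -0.01549236] [0.12255096 0.15034559]
0.4 [-0.0160479 -0.0142555] [0.12897012 0.15604779]
0.48 [-0.0171358  -0.01292744] [0.13582444 0.16121877]
0.56 [-0.01811408 -0.01151669] [0.14307007 0.16582544]
0.64 [-0.0189765  -0.01003228] [0.15066068 0.16983835]
0.72 [-0.01971754 -0.00848369] [0.15854769 0.17323183]
0.8 [-0.02033244 -0.00688083] [0.16668067 0.17598416]
0.88 [-0.0208173  -0.00523397] [0.17500759 0.17807775]
0.96 [-0.02116899 -0.00355362] [0.18347518 0.1794992 ]
1.04 [-0.02138527 -0.00185054] [0.19202929 0.18023941]
1.12 [-0.02146476 -0.00013562] [0.20061519 0.18029366]
1.2 [-0.02140694  0.00158016] [0.20917797 0.1796616 ]
```

send_rows(delta_pos=[[0, -0.006, -0.0095], [0, -0.006, -0.0095], [0, 0, 0]], angular=[[0, 0, 0], [0, 0, 0], [0, 0, 0]])

```text
clock: 8.53
position: [0.5997, 0.1067, 0.1331]
ee_rot: [0.0, 1.0, -0.004, 0.0]
contact_force: [-2.5, -0.9, 1.8]
width: 0.0198
```

send_rows(delta_pos=[[0, -0.0122, -0.0177], [0, -0.0136, -0.0166], [0, -0.0149, -0.0155], [0, 0, 0]], angular=[[0, 0, 0], [0, 0, 0], [0, 0, 0], [0, 0, 0]])

```text
clock: 8.87
position: [0.5999, 0.1241, 0.1538]
ee_rot: [-0.0, 1.0, -0.003, 0.001]
contact_force: [-3.0, -2.1, 3.1]
width: 0.0201
```

```bash
python3 - <<'E'
from h import *
im=manip.get_image("wrist"); cv2.imwrite("pics/w5.png",cv2.convertScaleAbs(im,alpha=1.4))
E
```

```text
(no output)
```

View pics/w5.png

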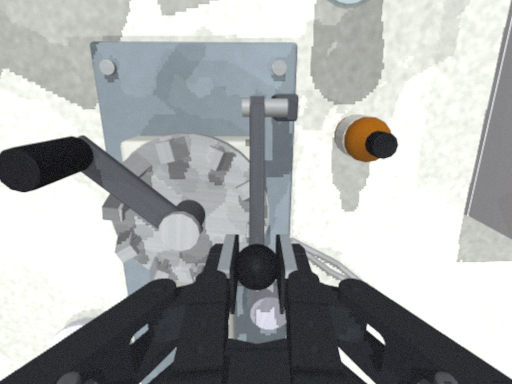

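send_rows(delta_pos=[[0, -0.016, -0.0135], [0, -0.0171, -0.0123], [0, -0.0181, -0.0108], [0, -0.019, -0.0095], [0, 0, 0]], angular=[[0, 0, 0], [0, 0, 0], [0, 0, 0], [0, 0, 0], [0, 0, 0]])

```text
clock: 9.33
position: [0.6003, 0.1523, 0.1724]
ee_rot: [-0.0, 1.0, -0.003, 0.001]
contact_force: [-4.4, -3.2, 8.0]
width: 0.0198
```

send_rows(delta_pos=[[0, -0.0197, -0.0085], [0, -0.0203, -0.0069], [0, -0.0208, -0.0052], [0, -0.0212, -0.0036], [0, 0, 0]], angular=[[0, 0, 0], [0, 0, 0], [0, 0, 0], [0, 0, 0], [0, 0, 0]])

```text
clock: 9.75
position: [0.6006, 0.1866, 0.1816]
ee_rot: [-0.002, 1.0, -0.003, 0.001]
contact_force: [-2.8, -0.2, 6.3]
width: 0.0198
```

```bash
python3 - <<'E'
from h import *
s=manip.get_state(); print(s["position"],s["contact_force"],s["moment"],s["width"])
im=manip.get_image("wrist"); cv2.imwrite("pics/w6.png",cv2.convertScaleAbs(im,alpha=1.4))
im=manip.get_image("scene"); cv2.imwrite("pics/s6.png",cv2.resize(cv2.convertScaleAbs(im,alpha=1.4)[100:260,160:360],None,fx=3.6,fy=3.6))
E
```

```text
[0.60058833 0.18659991 0.18160746] [-2.79742143 -0.15290919  6.34291346] [-0.04316876  0.37636002 -0.0108047 ] 0.019822700867904008
```

View pics/w6.png

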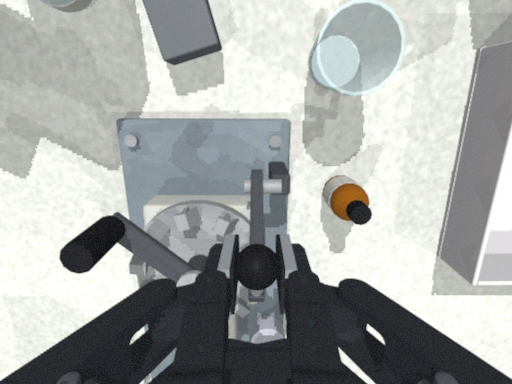

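View pics/s6.png

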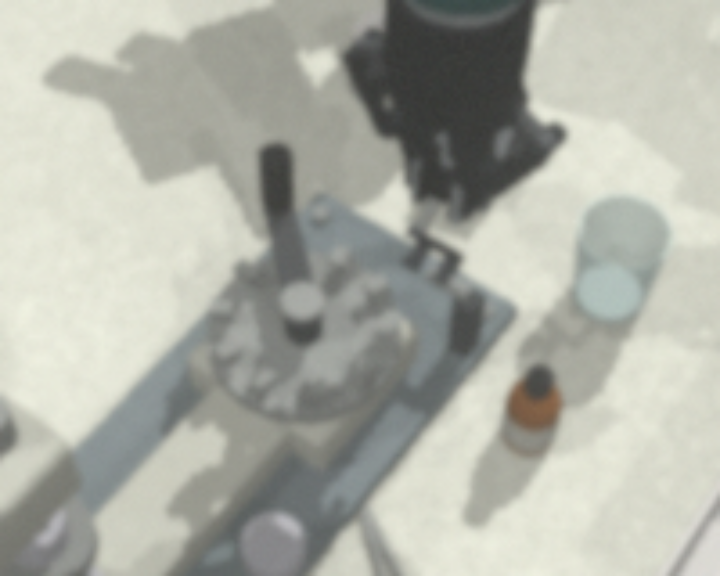

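send_rows(delta_pos=[[0, 0, 0], [0, 0, 0], [0, 0, -0.03], [0, 0, -0.08], [0, 0, -0.08]], angular=[[0, 0, 0], [0, 0, 0], [0, 0, 0], [0, 0, 0], [0, 0, 0]], hand=50)

```text
clock: 10.27
position: [0.5996, 0.1842, 0.2547]
ee_rot: [-0.0, 1.0, -0.004, -0.002]
contact_force: [1.7, 0.2, 0.9]
width: 0.0499
```

send_rows(delta_pos=[[-0.0934, 0.013, 0], [-0.0934, 0.013, 0], [-0.0934, 0.013, 0], [0, 0, 0], [0, 0, 0]], angular=[[0, 0, 0], [0, 0, 0], [0, 0, 0], [0, 0, -1], [0, 0, -1]])

```text
clock: 10.68
position: [0.4857, 0.1693, 0.2561]
ee_rot: [-0.0, 0.997, 0.078, 0.0]
contact_force: [1.4, -0.0, 0.7]
width: 0.0502
```

send_rows(delta_pos=[[0, 0, 0], [0, 0, 0], [0, 0, 0], [0, 0, 0], [0, 0, 0]], angular=[[0, 0, -1], [0, 0, -1], [0, 0, -1], [0, 0, -1], [0, 0, -1]])

```text
clock: 11.1
position: [0.4884, 0.1696, 0.2557]
ee_rot: [-0.0, 0.962, 0.275, 0.0]
contact_force: [-0.2, -0.3, 0.6]
width: 0.05
```

send_rows(delta_pos=[[0, 0, 0], [0, 0, 0], [0, 0, 0], [0, 0, 0], [0, 0, 0]], angular=[[0, 0, -1], [0, 0, -1], [0, 0, -1], [0, 0, -1], [0, 0, -1]])

```text
clock: 11.52
position: [0.4884, 0.1696, 0.2557]
ee_rot: [-0.0, 0.888, 0.46, 0.001]
contact_force: [0.3, -0.3, 0.3]
width: 0.0498
```

send_rows(delta_pos=[[0, 0, 0], [0, 0, 0], [0, 0, 0], [0, 0, 0], [0, 0, 0]], angular=[[0, 0, -1], [0, 0, -1], [0, 0, -1], [0, 0, -1], [0, 0, -1]])

```text
clock: 11.93
position: [0.4884, 0.1696, 0.2557]
ee_rot: [-0.0, 0.779, 0.627, 0.001]
contact_force: [0.0, 0.0, 0.2]
width: 0.0498
```

send_rows(delta_pos=[[0, 0, 0], [0, 0, 0], [0, 0, 0], [0, 0, 0], [0, 0, 0]], angular=[[0, 0, -1], [0, 0, -1], [0, 0, -1], [0, 0, -1], [0, 0, -1]])

```text
clock: 12.35
position: [0.4884, 0.1695, 0.2557]
ee_rot: [-0.0, 0.639, 0.77, 0.001]
contact_force: [-0.6, -0.0, 0.4]
width: 0.0501
```

send_rows(delta_pos=[[0, 0, 0], [0, 0, 0], [0, 0, 0]], angular=[[0, 0, -1], [0, 0, -1], [0, 0, 0]])

```text
clock: 12.6
position: [0.4883, 0.1695, 0.2557]
ee_rot: [-0.0, 0.576, 0.817, 0.0]
contact_force: [0.1, -0.3, 0.1]
width: 0.05
```

```bash
python3 - <<'E'
from h import *
c=manip.calibration("wrist"); s=manip.get_state(); print(s["position"],s["ee_rot"],s["contact_force"])
im=manip.get_image("wrist"); cv2.imwrite("pics/w7.png",cv2.convertScaleAbs(im,alpha=1.4))
im=manip.get_image("scene"); cv2.imwrite("pics/s7.png",cv2.resize(cv2.convertScaleAbs(im,alpha=1.4)[100:260,160:360],None,fx=3.6,fy=3.6))
q=s["ee_rot"]; y=2*np.arctan2(q[2],q[1]); X=np.array([np.cos(y),np.sin(y)]); Y=np.array([np.sin(y),-np.cos(y)])
d=np.array([.4883,.1707])-s["position"][:2]; print(np.degrees(y),d@X/.4,d@Y/.4,(s["position"][2]-.126)/.4)
print(proj("wrist",np.array((.4883,.1707,.147)),c))
E
```

```text
[0.48831481 0.16947048 0.25570448] [-4.96931067e-05  5.76150399e-01  8.17343554e-01  4.78382241e-04] [ 0.13105641 -0.32956449  0.07567418]
109.63952019260853 0.0029074179929197293 0.000998239868193459 0.32426120663312585
[258.31789472 197.18902646]
```

View pics/w7.png

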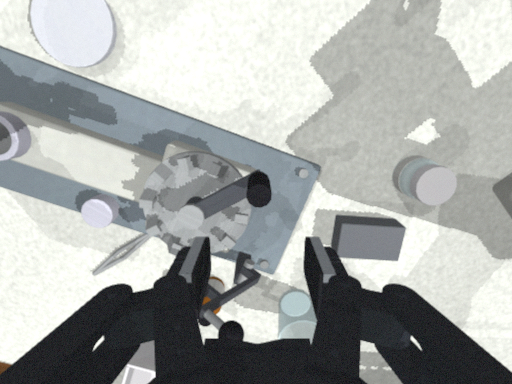

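View pics/s7.png

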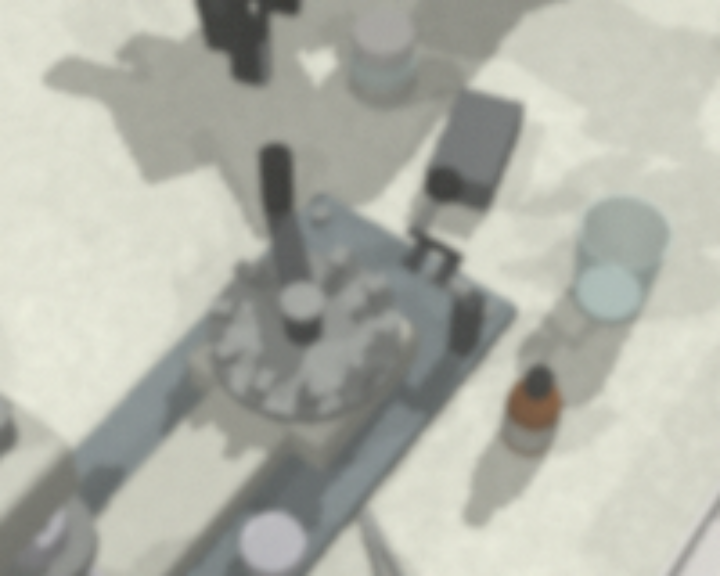

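send_rows(delta_pos=[[0.003, 0.001, 0.09], [0, 0, 0.09], [0, 0, 0.05], [0, 0, 0.05], [0, 0, 0.044]], angular=[[0, 0, 0], [0, 0, 0], [0, 0, 0], [0, 0, 0], [0, 0, 0]])

```text
clock: 13.12
position: [0.4876, 0.1703, 0.1248]
ee_rot: [-0.0, 0.577, 0.816, -0.0]
contact_force: [0.1, -0.8, 0.0]
width: 0.0499
```

send_rows(delta_pos=[[0, 0, 0], [0, 0, 0], [0, 0, 0], [0, 0, 0], [0, 0, 0]], angular=[[0, 0, 0], [0, 0, 0], [0, 0, 0], [0, 0, 0], [0, 0, 0]], hand=10, squeeze=40)

```text
clock: 13.53
position: [0.488, 0.1707, 0.1267]
ee_rot: [-0.0, 0.577, 0.817, 0.001]
contact_force: [0.3, 2.7, -6.9]
width: 0.0211
```

```bash
python3 - <<'E'
from h import *
s=manip.get_state(); print(s["position"],s["contact_force"],s["moment"],s["width"])
q=s["ee_rot"]; y=2*np.arctan2(q[2],q[1]); X=np.array([np.cos(y),np.sin(y)]); Y=np.array([np.sin(y),-np.cos(y)])
c=np.array([.5472,.117]); p=s["position"][:2]-c; a0=np.arctan2(p[1],p[0]); print(np.degrees(a0),np.hypot(*p),y)
# table: 0.15 rad steps
prev=.0795*np.array([np.cos(a0),np.sin(a0)])
for i in range(1,17):
    a=a0+.125*i; n=.0795*np.array([np.cos(a),np.sin(a)]); d=n-prev; prev=n; print(round(.125*i-.12,3),np.round([d@X/.4,d@Y/.4],4),np.round(n+c,4))
E
```

```text
[0.48802078 0.17067959 0.12670357] [ 0.33354921  2.67937918 -6.89848484] [ 0.3536878   0.0380508  -0.01578779] 0.02112315768814475
137.78982489959276 0.07989792880084302 1.9119043008778687
0.005 [-0.0131 -0.0211] [0.4821 0.1627]
0.13 [-0.0156 -0.0193] [0.4769 0.1542]
0.255 [-0.0179 -0.0172] [0.4728 0.1451]
0.38 [-0.0199 -0.0148] [0.4699 0.1356]
0.505 [-0.0216 -0.0122] [0.4682 0.1259]
0.63 [-0.023  -0.0094] [0.4677 0.1159]
0.755 [-0.024  -0.0065] [0.4685 0.106 ]
0.88 [-0.0246 -0.0035] [0.4704 0.0963]
1.005 [-0.0248 -0.0004] [0.4736 0.0869]
1.13 [-0.0247  0.0027] [0.4779 0.078 ]
1.255 [-0.0241  0.0058] [0.4834 0.0696]
1.38 [-0.0232  0.0087] [0.4898 0.062 ]
1.505 [-0.022   0.0116] [0.4971 0.0553]
1.63 [-0.0204  0.0142] [0.5051 0.0495]
1.755 [-0.0184  0.0166] [0.5139 0.0448]
1.88 [-0.0162  0.0188] [0.5231 0.0412]
```

send_rows(delta_pos=[[-0.0063, -0.0108, 0], [-0.0068, -0.0103, 0], [-0.0075, -0.0099, 0], [-0.0081, -0.0094, 0], [0, 0, 0]], angular=[[0, 0, 0], [0, 0, 0], [0, 0, 0], [0, 0, 0], [0, 0, 0]])

```text
clock: 13.95
position: [0.4759, 0.1527, 0.1266]
ee_rot: [0.0, 0.577, 0.817, -0.001]
contact_force: [-0.9, -1.0, -3.3]
width: 0.0207
```

```bash
cat > st.py <<'E'
from h import *
s=manip.get_state(); c=np.array([.5472,.117]); p=s["position"][:2]-c; a=np.arctan2(p[1],p[0])
t=np.array([-np.sin(a),np.cos(a)]); f=s["contact_force"]; a=a%(2*np.pi)
print("t",round(s["clock"],2),"axle",round(a-np.radians(144.6),3),"r",round(np.hypot(*p),4),"Ftan",round(f[:2]@t,2),"Frad",round(f[:2]@p/np.hypot(*p),2),"Fz",round(f[2],2),"w",round(s["width"],4),"z",round(s["position"][2],4))
E
python3 st.py
```

```text
t 13.95 axle 0.153 r 0.0798 Ftan 1.35 Frad 0.37 Fz -3.28 w 0.0207 z 0.1266
```

send_rows(delta_pos=[[-0.0089, -0.0087, 0], [-0.009, -0.0085, 0], [-0.0098, -0.0077, 0], [-0.0101, -0.0071, 0]], angular=[[0, 0, 0], [0, 0, 0], [0, 0, 0], [0, 0, 0]])

```text
clock: 14.28
position: [0.4696, 0.135, 0.1266]
ee_rot: [0.0, 0.577, 0.817, 0.0]
contact_force: [0.4, 2.8, -0.7]
width: 0.0209
```

```bash
python3 st.py; python3 - <<'E'
from h import *
im=manip.get_image("wrist"); cv2.imwrite("pics/w8.png",cv2.convertScaleAbs(im,alpha=1.4))
E
```

```text
t 14.28 axle 0.39 r 0.0797 Ftan -2.84 Frad 0.21 Fz -0.75 w 0.0209 z 0.1266
```

View pics/w8.png

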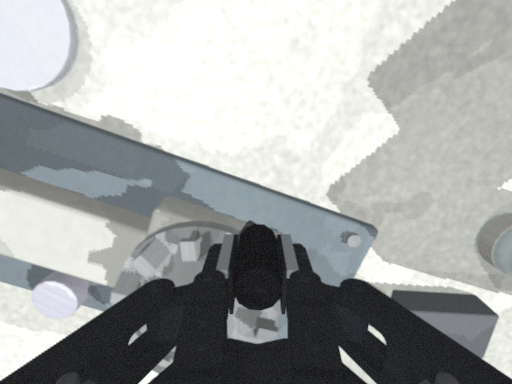

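send_rows(delta_pos=[[-0.0106, -0.0064, 0], [-0.011, -0.0058, 0], [-0.0114, -0.005, 0], [-0.0116, -0.0044, 0]], angular=[[0, 0, 0], [0, 0, 0], [0, 0, 0], [0, 0, 0]])

```text
clock: 14.67
position: [0.4677, 0.1153, 0.1265]
ee_rot: [0.0, 0.577, 0.817, 0.0]
contact_force: [-0.4, 2.4, 0.5]
width: 0.0209
```

```bash
python3 st.py
```

```text
t 14.67 axle 0.64 r 0.0796 Ftan -2.45 Frad 0.38 Fz 0.48 w 0.0209 z 0.1265
```

send_rows(delta_pos=[[-0.0119, -0.0036, 0], [-0.0121, -0.0029, 0], [-0.0123, -0.0021, 0], [-0.0123, -0.0014, 0]], angular=[[0, 0, 0], [0, 0, 0], [0, 0, 0], [0, 0, 0]])

```text
clock: 15.0
position: [0.4706, 0.0956, 0.1265]
ee_rot: [0.0, 0.577, 0.817, 0.0]
contact_force: [1.0, 3.9, 1.0]
width: 0.0213
```

```bash
python3 st.py
```

```text
t 15.0 axle 0.89 r 0.0795 Ftan -3.52 Frad -1.97 Fz 0.98 w 0.0213 z 0.1265
```

send_rows(delta_pos=[[-0.0062, -0.0003, 0], [-0.0062, -0.0002, 0], [-0.0062, 0, 0], [-0.0062, 0.0002, 0], [-0.0062, 0.0003, 0]], angular=[[0, 0, 0], [0, 0, 0], [0, 0, 0], [0, 0, 0], [0, 0, 0]])

```text
clock: 15.42
position: [0.4747, 0.0844, 0.1265]
ee_rot: [0.0, 0.577, 0.817, 0.0]
contact_force: [0.4, 2.9, 2.2]
width: 0.021
```

```bash
python3 st.py;  python3 - <<'E'
from h import *
im=manip.get_image("scene"); cv2.imwrite("pics/s9.png",cv2.resize(cv2.convertScaleAbs(im,alpha=1.4)[180:330,90:270],None,fx=4,fy=4,interpolation=cv2.INTER_CUBIC))
E
```

```text
t 15.42 axle 1.041 r 0.0795 Ftan -2.45 Frad -1.53 Fz 2.19 w 0.021 z 0.1265
```

View pics/s9.png

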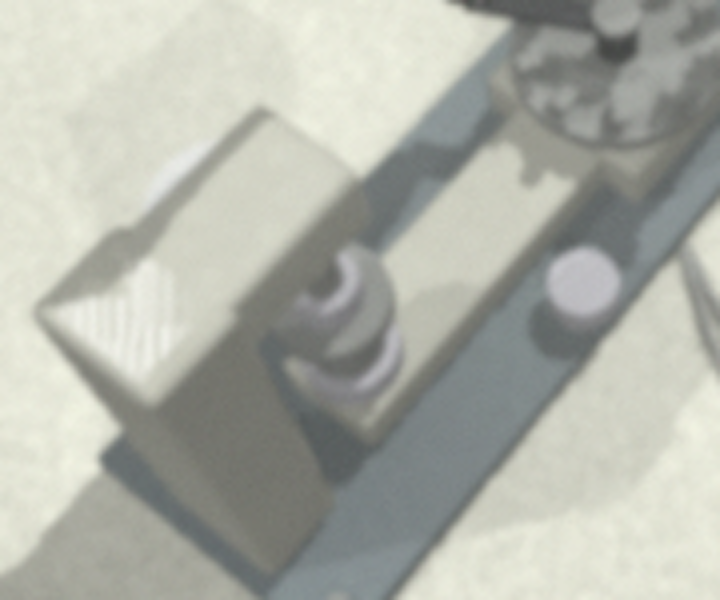

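send_rows(delta_pos=[[-0.0025, 0.0002, 0], [-0.0025, 0.0002, 0], [-0.0025, 0.0003, 0], [-0.0025, 0.0003, 0], [-0.0025, 0.0003, 0]], angular=[[0, 0, 0], [0, 0, 0], [0, 0, 0], [0, 0, 0], [0, 0, 0]])

```text
clock: 15.88
position: [0.4769, 0.08, 0.1265]
ee_rot: [0.0, 0.577, 0.817, 0.0]
contact_force: [1.2, 2.3, 2.1]
width: 0.0209
```

```bash
python3 st.py
```

```text
t 15.88 axle 1.102 r 0.0795 Ftan -1.5 Frad -2.14 Fz 2.09 w 0.0209 z 0.1265
```

send_rows(delta_pos=[[-0.0025, 0.0004, 0], [-0.0024, 0.0004, 0], [-0.0024, 0.0005, 0], [-0.0024, 0.0005, 0]], angular=[[0, 0, 0], [0, 0, 0], [0, 0, 0], [0, 0, 0]])

```text
clock: 16.22
position: [0.4788, 0.0765, 0.1265]
ee_rot: [0.0, 0.577, 0.817, 0.0]
contact_force: [1.6, 4.5, 2.3]
width: 0.0209
```

```bash
python3 st.py
```

```text
t 16.22 axle 1.153 r 0.0795 Ftan -3.08 Frad -3.64 Fz 2.27 w 0.0209 z 0.1265
```

send_rows(delta_pos=[[-0.0024, 0.0008, 0], [-0.0024, 0.0008, 0], [-0.0024, 0.0008, 0], [-0.0024, 0.0009, 0]], angular=[[0, 0, 0], [0, 0, 0], [0, 0, 0], [0, 0, 0]])

```text
clock: 16.55
position: [0.4809, 0.0731, 0.1264]
ee_rot: [-0.0, 0.577, 0.817, -0.0]
contact_force: [1.6, 3.6, 4.1]
width: 0.0207
```

```bash
python3 st.py
```

```text
t 16.55 axle 1.202 r 0.0795 Ftan -2.1 Frad -3.27 Fz 4.11 w 0.0207 z 0.1264
```

send_rows(delta_pos=[[-0.0024, 0.0008, 0], [-0.0024, 0.0008, 0], [-0.0024, 0.0008, 0], [-0.0023, 0.0008, 0]], angular=[[0, 0, 0], [0, 0, 0], [0, 0, 0], [0, 0, 0]])

```text
clock: 16.88
position: [0.4827, 0.0706, 0.1264]
ee_rot: [-0.001, 0.577, 0.817, -0.0]
contact_force: [-0.5, 6.4, 7.5]
width: 0.0211
```

```bash
python3 st.py
```

```text
t 16.88 axle 1.242 r 0.0795 Ftan -5.48 Frad -3.36 Fz 7.46 w 0.0211 z 0.1264
```

send_rows(delta_pos=[[-0.0012, 0.0004, 0], [-0.0012, 0.0004, 0]], angular=[[0, 0, 0], [0, 0, 0]])

```text
clock: 17.05
position: [0.4831, 0.0701, 0.1264]
ee_rot: [-0.001, 0.577, 0.817, 0.0]
contact_force: [-0.8, 6.2, 6.4]
width: 0.0209
```

```bash
python3 st.py
```

```text
t 17.05 axle 1.249 r 0.0795 Ftan -5.49 Frad -2.97 Fz 6.39 w 0.0209 z 0.1264
```

send_rows(delta_pos=[[-0.0012, 0.0005, 0], [-0.0012, 0.0005, 0]], angular=[[0, 0, 0], [0, 0, 0]])

```text
clock: 17.22
position: [0.4835, 0.0695, 0.1264]
ee_rot: [-0.002, 0.577, 0.817, 0.0]
contact_force: [-1.9, 6.9, 7.6]
width: 0.021
```

```bash
python3 st.py; python3 -c "
from rig import manip
for i in range(2):
  manip.get_image('scene'); s=manip.get_state(); print(s['contact_force'],s['effort'])"; python3 st.py
```

```text
t 17.22 axle 1.258 r 0.0795 Ftan -6.68 Frad -2.65 Fz 7.65 w 0.021 z 0.1264
[-0.90893682  6.64441373  7.27612063] [-3.37964259e+00 -3.24204934e+01 -1.85238683e+01 -2.00706862e+00
 -4.17777384e-01 -3.82692859e-03]
[-2.07358856  6.81961756  7.81186466] [-3.37732270e+00 -3.24113524e+01 -1.85327965e+01 -1.98216900e+00
 -3.80728310e-01 -4.30837114e-03]
t 17.32 axle 1.259 r 0.0795 Ftan -6.71 Frad -2.41 Fz 7.81 w 0.0209 z 0.1264
```

send_rows(delta_pos=[[0.0015, -0.0005, 0], [0.0015, -0.0005, 0], [0, 0, 0]], angular=[[0, 0, 0], [0, 0, 0], [0, 0, 0]])

```text
clock: 17.57
position: [0.4835, 0.0696, 0.1264]
ee_rot: [-0.0, 0.577, 0.817, -0.0]
contact_force: [0.3, 3.8, 5.8]
width: 0.0214
```

```bash
python3 st.py
```

```text
t 17.57 axle 1.257 r 0.0794 Ftan -2.88 Frad -2.45 Fz 5.81 w 0.0214 z 0.1264
```

Wheel held. Release and lift away.

send_rows(delta_pos=[[0, 0, 0], [0, 0, 0], [0, 0, 0], [0, 0, -0.03], [0, 0, -0.08]], angular=[[0, 0, 0], [0, 0, 0], [0, 0, 0], [0, 0, 0], [0, 0, 0]], hand=50)

```text
clock: 17.98
position: [0.4801, 0.0689, 0.1665]
ee_rot: [-0.004, 0.577, 0.817, -0.004]
contact_force: [-0.8, -0.1, 0.7]
width: 0.0502
```

send_rows(delta_pos=[[0, 0, -0.08], [0, 0, -0.08], [0, -0.08, 0], [0, -0.08, 0], [0, 0, 0]], angular=[[0, 0, 0], [0, 0, 0], [0, 0, 0], [0, 0, 0], [0, 0, 0]])

```text
clock: 18.4
position: [0.4173, 0.0468, 0.2337]
ee_rot: [-0.002, 0.577, 0.817, -0.003]
contact_force: [0.2, 0.4, -0.5]
width: 0.05
```

```bash
python3 - <<'E'
from h import *
c=manip.calibration("wrist"); s=manip.get_state(); print(s["position"],s["contact_force"],s["clock"])
im=manip.get_image("wrist"); cv2.imwrite("pics/w10.png",cv2.convertScaleAbs(im,alpha=1.4))
im=manip.get_image("scene"); cv2.imwrite("pics/s10.png",cv2.resize(cv2.convertScaleAbs(im,alpha=1.4)[100:330,90:350],None,fx=2.5,fy=2.5,interpolation=cv2.INTER_CUBIC))
print(proj("wrist",np.array((.4833,.0697,.147)),c))
E
```

```text
[0.41725524 0.04682759 0.23374754] [ 0.20060203  0.35832156 -0.50577286] 18.4
[256.3387554  285.64766888]
```

View pics/w10.png

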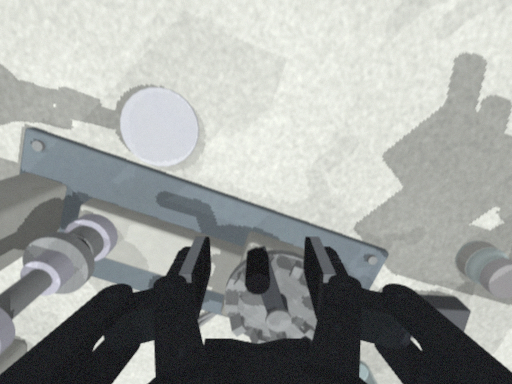

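View pics/s10.png

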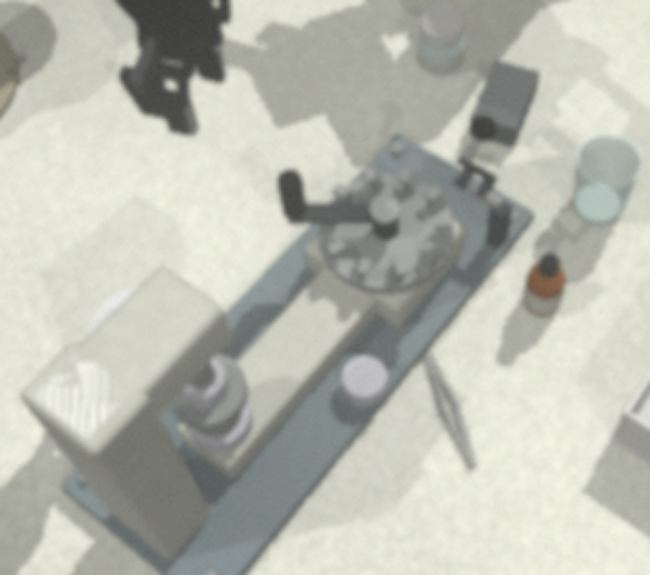

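```bash
python3 - <<'E'
import cv2
im=cv2.imread("pics/w10.png")[190:350,0:170]; cv2.imwrite("pics/w10z.png",cv2.resize(im,None,fx=3.6,fy=3.6,interpolation=cv2.INTER_CUBIC))
E
```

```text
(no output)
```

View pics/w10z.png

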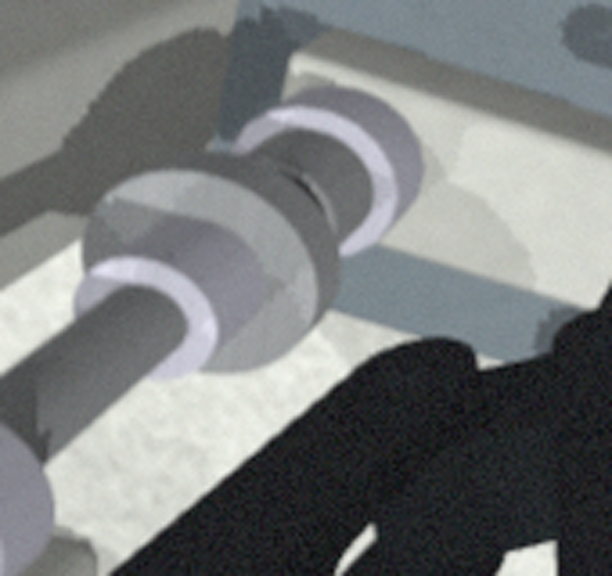

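```bash
python3 -c "
from rig import manip
s=manip.get_state(); print(s['clock'],abs(s['qd']).max(),s['contact_force']); print(manip.sign_off())"
```

```text
18.5 0.04181771189637003 [ 0.48286275 -0.90876096  0.30805972]
the job is handed in; nothing more can be done
None
```

I handed the job in at 18.5 s, with the platen bearing on the mount as judged by feel at the knob. The sign-off gives no verdict.

- **Easing the crank:** I gripped the knob and turned it forward to about -0.12 rad, judged from the gripper's position and a wrist picture.
- **Pawl:** I lifted it by the ball to about 1.0 rad and let go. The ball was at the same pixel in the scene picture before and after winding, so the pawl stayed up.
- **Winding:** Free winding took about 2.5 N at the knob, with readings from 1.5 to 3.5 N. From about 1.24 rad the load rose to 5.5 N and then 6.7 N. I stopped at about 1.26 rad with roughly 4 N extra, which by the 4-to-1 figure puts about 17 N on the platen.
- **Letting go:** I eased the arm's push back to about 3 N, and the crank held its angle. Then I opened the fingers and moved clear. The last pictures show the knob where I left it, and none of the bystanders in view looked shifted, though I only judged that by eye. The robot touches nothing, with force readings at noise level.

**Not confirmed:** no picture shows the platen touching the mount, because the platen hides the contact and the one close view was inconclusive. The contact therefore rests on the knob force and the reduced travel. A small inward side force of about 3 N and an upward reading of up to 8 N were also present at the grip while winding.

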